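# Seat the square jar in its holding block and unscrew the tight cap

## Robot

A 7-joint arm with a two-finger parallel gripper is mounted at the origin on a cart in front of the work surface, level with it; the furniture and walls round the work are solid. World frame = base frame: x ahead of the robot, y to its left, z up, the work surface at z = 0. Lengths are in m, angles in degrees, forces in N, time in s.
With the tool pointing down it reaches from about 0.425 to 0.875 m from the base axis. Payload 4.7 kg.
Tool frame: the origin (TCP) lies at the very end of the fingers, on their centre line; the grasp point (between the pads) lies 19 mm behind it; x points along the fingers, z is the direction in which the jaws open and shut, and the axes are right-handed (so a half turn about x gives the same grasp; the last joint's range is limited). The gripper opens to 87 mm and grips with 3 to 60 N. Pads are 19 mm wide; open, the fingers measure 117 mm over their backs; the gripper's body (75 mm by 190 mm) begins 51 mm behind the grasp point.
Start: joints at [-72.588, 18.392, -4.016, 83.108, 1.295, 78.541, -3.26], TCP at [0.186, 0.623, 0.223] pointing down, gripper open.
Joint ranges: [-163.93, 163.93], [-17.29, 119.83], [-79.2, 71.16], [3.27, 140.29], [-89.18, 269.18], [5.43, 117.66], [-154.24, 154.24]. Speed limits (degrees/s): [147.25, 147.25, 180, 180, 180, 180, 180].

## Interface

Orientations are given as [roll, pitch, yaw] about the fixed x, y, z axes, in that order (R = Rz(yaw) Ry(pitch) Rx(roll)).
In Python, from cell import env gives the robot as it stands. The module is installed in compiled form; this text tells all that it offers.
- The arm moves only by the tool drive_tool, never from a script. Its argument "increments" is a list of rows, each a list of 2 entries, a list of its own where there are three numbers: the shift along the tool's x, y, z scaled (see below), then the turn, a rotation vector about the tool's x, y, z scaled (see below). In form: [[[dx, dy, dz], [wx, wy, wz]], ...]. A call has 1 to 10 rows; each row shifts and turns the commanded pose from where the row before left it, along the tool's axes as they then stand; what a row does not reach is not made up. The controller multiplies each number of a shift by 0.04 m and each number of a turn by 120 degrees. A row lasts 1/10 s, in which the tool goes at most 50 mm and 8.59 degrees, less where a joint would pass 70% of its speed; a pose out of reach is approached as far as the arm can. A call with a number of a shift or a turn outside -1 to 1 is refused whole. A call with a gripper value outside its range is refused whole. "hand" is the gripper's target within -1 to 1 (fully open at 1, half-way at 0, shut at -1), set as the call begins (left out, the last holds). The fingers move at their own pace and stop on an object; "squeeze" is the grip in N (left out, the last holds). Time passes only in rows, so rows that do not move let the fingers close. It gives the time, the measured TCP pose, the force and the opening at its end, in the units of the state.
- env.get_obs(): the state, without advancing time (a new reading comes with each control period).
- env.read_camera(name): name is "side" or "top"; returns a dict with "frame" (400x640x3 uint8, red, green, blue), "fx", "fy", "cx", "cy" (pixels), "R" (3x3) and "t" (3): a world point X has camera coordinates R X + t. Camera axes: x right, y down, z forward; pixel columns grow to the right and rows downward; lengths in m; the calibration is good to about 2 mm. A picture is of the moment at which its call begins. There is no depth.
- env.sign_off(): hands the job in, once; it reports no verdict.
The state is a dict: "time_s": time; "qpos": joint angles; "joint_velocities": joint speeds; "effort": joint torques, N m; "tool_pos": TCP position; "tool_rot": TCP orientation; "force": force on the tool from outside, world axes, zero at the start; "wrist_torque": the same for the moment, N m; "grip_width": finger opening in m.
Only numpy, scipy, OpenCV 4.12 (cv2) and the standard library are available. Lean on these libraries where they do the work, as an engineer would, in place of code of your own. Each camera call takes 0.05 s, during which the arm holds its last target.

## Task

Stand the white square jar upright in the square pocket of the wooden holding block, right down on the pocket floor with its cap still screwed on, so that the block keeps it from turning. Then unscrew the tight blue cap (counter-clockwise seen from above) until its thread lets go, lift it straight up off the neck and finish while still holding it level in the gripper, about 3 cm clear above the jar's mouth and centred over it. The jar stays seated in the block, and the other things on the bench are left alone.

Things in the scene. Friction and masses are not known exactly. Their poses are not given: they have to be found in the camera images.
- block: plywood holding block screwed to the bench (cannot move), 110 x 110 mm, 45 mm high, a steel screw in each corner; origin: centre of its underside, z up, x and y along its sides. In its top is a central square pocket, 64 x 64 mm, sides along x and y, 4 mm bevel round its mouth, 35 mm deep (floor 10 mm above the origin)
- pocket (a point): centre of the pocket's floor in the holding block, axes as the block's
- jar: loose white jar, about 0.4 kg: square body 60 x 60 mm, 66 mm high; round threaded neck 38 mm across up to the mouth at z 92 mm. Origin: centre of its underside, z up, x and y square to its sides. Fits the pocket in any quarter turn (2 mm play a side). Two yellow dots on the body's top, at corners (+x,-y) and (-x,+y), show where the cap's yellow line points when the thread is free
- jar_mouth (a point): centre of the jar's mouth at the top of its neck, 92 mm above the jar's underside; axes as the jar's
- cap: loose blue ribbed screw cap on the jar's neck, origin at the centre of its underside, z up, x along the yellow line across its top. Screwed on, its underside is 75 mm above the jar's underside and 9 mm above the body's flat top; the jar can be lifted by it. A springy seal pushes it up with about 20 N and makes it tight: turning takes about 0.3 N m; on the bare bench the whole jar would turn along
- cap_center (a point): centre of the cap: 54 mm across, 26 mm high, 50 g; axes as the cap's. Angle from the jar's x to the cap's x (modulo 180 degrees, two-start thread) begins at 15 to 35 degrees; turned counter-clockwise from above the cap is free to lift from about 112 to 160 degrees, with a stop at about 164 (135: line at the dots). It rises about 3 mm on the way, or may be turned at constant height
- screw_jar: bystander: round clear jar with a red lid, 61 mm across, 85 mm high, origin at the centre of its underside; leave alone
- sanding_block: bystander: black sanding block, 63 x 106 x 27 mm, origin at the centre of its underside; leave alone
- offcut: bystander: sawn wood offcut, 42 x 130 x 38 mm, origin at the centre of its underside; leave alone
- padlock: bystander: brass padlock lying down, 69 x 42 x 21 mm, origin at the centre of its underside; leave alone

How it is judged:
By the outcome, as a careful person would: the job done as asked, in the order asked, and still so for the second after the job is handed in, while the arm keeps its last pose, push and grip.
It also fails if it takes over 54 s, if anything falls off the work surface, if the arm or the gripper's body presses on something with over 40 N, if the wrist force passes 120 N, or if a joint passes its speed limit or range.

## Working session

There is one attempt and no reset: what is moved stays moved. The work goes in short steps, Python scripts to look and compute and a tool call to move; the robot and the scene stay as the last step left them, time stands still between calls to the robot, and variables do not carry over. Pictures are saved under pics/ and viewed, and the job is handed in when it is done.

Besides the shell and the picture viewer there is one more tool, called after "Call:" as name(argument=value, ...), one argument or row to a line, values as JSON. drive_tool: Moves the arm, as the interface text tells. Shifts and turns lie within -1 to 1; 1 stands for 0.04 m of shift or 120 degrees of turn. Its arguments: {"type":"object","properties":{"increments":{"type":"array"},"hand":{"type":"number"},"squeeze":{"type":"number"}},"required":["increments"]}

```bash
mkdir -p pics; python3 - <<'E'
from cell import env
import cv2,numpy as np
o=env.get_obs()
for k,v in o.items(): print(k,np.round(v,4).tolist())
for n in("top","side"):
    c=env.read_camera(n); cv2.imwrite(f"pics/{n}0.png",c["frame"][:,:,::-1])
    print(n,c["fx"],c["fy"],c["cx"],c["cy"],np.round(c["R"],4).tolist(),np.round(c["t"],4).tolist())
E
```

```text
time_s 0.0
qpos [-72.5904, 18.4396, -4.0173, 83.1766, 1.2956, 78.5384, -3.2581]
joint_velocities [-0.0444, 0.0088, -0.0731, -0.0206, -0.0489, -0.1905, -0.0446]
effort [0.0002, -49.1299, -0.4037, -31.2526, -0.0639, 0.0439, 0.0002]
tool_pos [0.1856, 0.6224, 0.2214]
tool_rot [-177.0075, 89.8905, -103.6036]
force [0.3856, -0.6365, -0.2827]
wrist_torque [0.0135, -0.0189, -0.0046]
grip_width 0.087
top 521.013482859859 521.013482859859 325.99457158529634 200.3994585404655 [[-0.0188, -0.9998, 0.0011], [-0.9804, 0.0182, -0.1963], [0.1962, -0.0048, -0.9805]] [0.0385, 0.5242, 1.6202]
side 364.3837970125736 364.3837970125736 318.0620848102779 202.68676176083392 [[0.8588, -0.5118, 0.0222], [-0.2834, -0.5108, -0.8116], [0.4267, 0.6908, -0.5837]] [-0.4274, 0.2288, 1.0818]
```

View pics/top0.png

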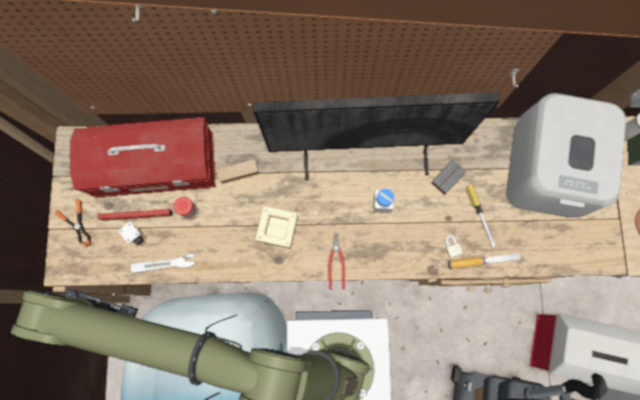

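View pics/side0.png

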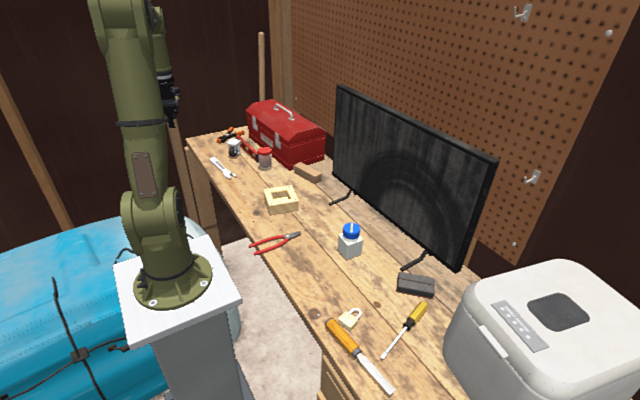

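The top view shows the jar with its blue cap near (385,199), the block near (277,228), and a monitor standing behind them. The side view has the jar near (350,240) and the block near (281,200). Next I'll zoom in and measure.

```bash
cat > h.py <<'E'
from cell import env
import cv2,numpy as np
def ray(c,u,v):
    d=np.array([(u-c["cx"])/c["fx"],(v-c["cy"])/c["fy"],1.])
    R=np.array(c["R"]);t=np.array(c["t"])
    return -R.T@t, R.T@d
def onz(c,u,v,z):
    o,d=ray(c,u,v); return o+d*(z-o[2])/d[2]
def tri(c1,p1,c2,p2):
    o1,d1=ray(c1,*p1);o2,d2=ray(c2,*p2)
    s=np.linalg.lstsq(np.c_[d1,-d2],o2-o1,rcond=None)[0]
    a,b=o1+s[0]*d1,o2+s[1]*d2
    return (a+b)/2,np.linalg.norm(a-b)
def proj(c,X):
    p=np.array(c["R"])@np.array(X)+np.array(c["t"]); return np.array([c["fx"]*p[0]/p[2]+c["cx"],c["fy"]*p[1]/p[2]+c["cy"]])
def crop(c,u0,v0,w,h,s,name):
    im=c["frame"][v0:v0+h,u0:u0+w,::-1]
    cv2.imwrite("pics/"+name,cv2.resize(im,None,fx=s,fy=s,interpolation=cv2.INTER_CUBIC))
def blue(c):
    hsv=cv2.cvtColor(np.ascontiguousarray(c["frame"]),cv2.COLOR_RGB2HSV)
    return cv2.inRange(hsv,(98,140,60),(125,255,255))
def blob(m,near,r=40):
    n,l,s,ce=cv2.connectedComponentsWithStats(m)
    k=min([i for i in range(1,n) if s[i,4]>15],key=lambda i:np.hypot(*(ce[i]-near)))
    return l==k,s[k],ce[k]
E
python3 - <<'E'
from h import *
t=env.read_camera("top");s=env.read_camera("side")
a=cv2.resize(t["frame"][180:220,360:410,::-1],None,fx=7.9,fy=7.9,interpolation=cv2.INTER_CUBIC)
b=cv2.resize(t["frame"][203:253,250:305,::-1],None,fx=7,fy=7,interpolation=cv2.INTER_CUBIC)
c=cv2.resize(s["frame"][215:265,325:375,::-1],None,fx=7,fy=7,interpolation=cv2.INTER_CUBIC)
d=cv2.resize(s["frame"][175:225,255:310,::-1],None,fx=7,fy=7,interpolation=cv2.INTER_CUBIC)
for n,i in zip("abcd",(a,b,c,d)): cv2.imwrite(f"pics/z_{n}.png",i)
for c,n in((t,(385,199)),(s,(350,230))):
    m,st,ce=blob(blue(c),n); print(st,ce)
E
```

```text
[378 196  12   9  62] [382.56451613 200.77419355]
[343 223  17  16 193] [351.07253886 230.86528497]
```

View pics/z_a.png

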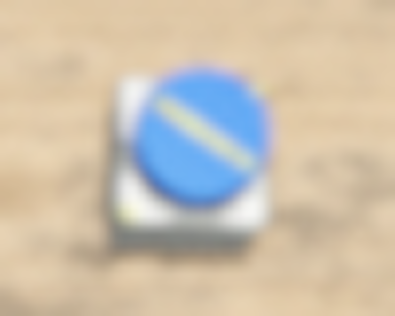

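View pics/z_b.png

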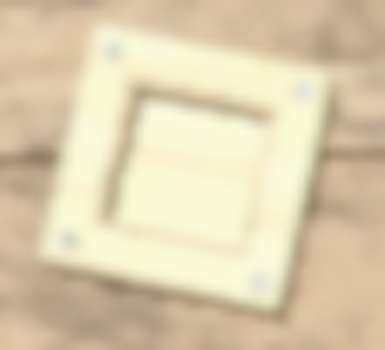

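View pics/z_c.png

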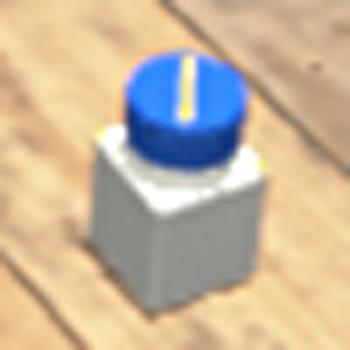

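View pics/z_d.png

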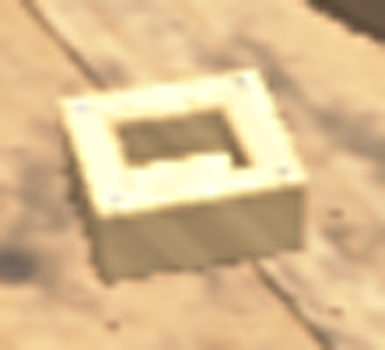

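The crops show the block's four screws at b (113,50), (302,90), (259,283), (69,240). The jar's dots are at a (127,212) and (258,85), and the yellow line runs from (158,102) to (250,167). The jar is upright. I'll turn these into positions.

```bash
python3 - <<'E'
from h import *
t=env.read_camera("top");s=env.read_camera("side")
print("cams",-np.array(t["R"]).T@t["t"],-np.array(s["R"]).T@s["t"])
B=lambda p,o,k:((p[0]+.5)/k-.5+o[0],(p[1]+.5)/k-.5+o[1])
sc=[B(p,(250,203),7) for p in((113,50),(302,90),(259,283),(69,240))]
W=np.array([onz(t,*p,.045) for p in sc]);print(W.round(4),"c",W.mean(0).round(4))
for i in range(4):
    d=W[(i+1)%4]-W[i];print(np.linalg.norm(d[:2]).round(4),np.degrees(np.arctan2(d[1],d[0])).round(2)%90)
ss=[B(p,(255,175),7) for p in((82,108),(243,82),(283,171),(116,200))]
S=np.array([onz(s,*p,.045) for p in ss]);print("side",S.round(4),"c",S.mean(0).round(4))
for i in range(4):
    d=S[(i+1)%4]-S[i];print(np.linalg.norm(d[:2]).round(4),np.degrees(np.arctan2(d[1],d[0])).round(2)%90)
tr=[tri(t,sc[i],s,ss[i]) for i in range(4)]; print([ (a.round(4).tolist(),round(b,4)) for a,b in tr])
oc=[B(p,(250,203),7) for p in((97,28),(330,72),(282,312),(40,262))]
O=np.array([onz(t,*p,.045) for p in oc]);print("outer",O.round(4),O.mean(0))
# jar
ct=B((204,136),(360,180),7.9);cs=B((187,97),(325,215),7)
print("cap top",onz(t,*ct,.101),onz(s,*cs,.101),tri(t,ct,s,cs))
L=[onz(t,*B(p,(360,180),7.9),.101) for p in((158,102),(250,167))]
d=L[1]-L[0];print("line",L,np.degrees(np.arctan2(d[1],d[0]))%180,np.mean(L,0))
L=[onz(s,*B(p,(325,215),7),.101) for p in((190,57),(184,122))]
d=L[1]-L[0];print("line side",L,np.degrees(np.arctan2(d[1],d[0]))%180,np.mean(L,0))
D=[onz(t,*B(p,(360,180),7.9),.066) for p in((127,212),(258,85))]
d=D[1]-D[0];print("dots",D,np.mean(D,0),np.degrees(np.arctan2(d[1],d[0])),np.linalg.norm(d))
D=[onz(s,*B(p,(325,215),7),.066) for p in((101,134),(260,163))]
d=D[1]-D[0];print("dots side",D,np.mean(D,0),np.degrees(np.arctan2(d[1],d[0])),np.linalg.norm(d))
J=[onz(s,*B(p,(325,215),7),.066) for p in((97,142),(158,213),(266,177))]
for i in(0,1):
    d=J[i+1]-J[i];print("edge",J[i],np.degrees(np.arctan2(d[1],d[0]))%90,np.linalg.norm(d))
E
```

```text
cams [0.19668078 0.03668227 1.69156225] [-0.02975609 -0.84910475  0.8267593 ]
[[0.4993 0.2228 0.045 ]
 [0.4791 0.1362 0.045 ]
 [0.3908 0.1563 0.045 ]
 [0.412  0.2424 0.045 ]] c [0.4453 0.1894 0.045 ]
0.0889 76.85
0.0905 77.22
0.0887 76.18
0.0895 77.33
side [[0.4104 0.2442 0.045 ]
 [0.4995 0.2249 0.045 ]
 [0.4787 0.1378 0.045 ]
 [0.3904 0.1567 0.045 ]] c [0.4448 0.1909 0.045 ]
0.0911 77.77
0.0895 76.56
0.0903 77.91999999999999
0.0898 77.08
[([0.4544, 0.2342, 0.0495], np.float64(0.0904)), ([0.462, 0.1345, 0.11], np.float64(0.0127)), ([0.4298, 0.1379, 0.0556], np.float64(0.0875)), ([0.4252, 0.2502, -0.027], np.float64(0.0079))]
outer [[0.5097 0.2302 0.045 ]
 [0.4872 0.1233 0.045 ]
 [0.3775 0.1459 0.045 ]
 [0.4022 0.2555 0.045 ]] [0.44416408 0.18873061 0.045     ]
cap top [ 0.52308895 -0.15642457  0.101     ] [ 0.52107182 -0.15861502  0.101     ] (array([ 0.52320984, -0.15652108,  0.09870813]), np.float64(0.0007663319012467059))
line [array([ 0.53714665, -0.13880471,  0.101     ]), array([ 0.5102821, -0.1740389,  0.101    ])] 52.67604168815066 [ 0.52371438 -0.15642181  0.101     ]
line side [array([ 0.53860929, -0.13596815,  0.101     ]), array([ 0.51002893, -0.17207301,  0.101     ])] 51.635098288193035 [ 0.52431911 -0.15402058  0.101     ]
dots [array([ 0.49967218, -0.12844483,  0.066     ]), array([ 0.55091583, -0.1833779 ,  0.066     ])] [ 0.525294   -0.15591137  0.066     ] -46.99010863159532 0.07512358874897805
dots side [array([ 0.49792989, -0.12773242,  0.066     ]), array([ 0.54970173, -0.17981549,  0.066     ])] [ 0.52381581 -0.15377395  0.066     ] -45.17170587826373 0.07343683519216468
edge [ 0.49324838 -0.13150796  0.066     ] 86.95428574733424 0.053251619050699764
edge [ 0.49041897 -0.18468436  0.066     ] 85.746649716073 0.05612707275130317
```

```bash
python3 - <<'E'
from h import *
from scipy.spatial.transform import Rotation as Ro
o=env.get_obs();print(o["time_s"]);R=Ro.from_euler("xyz",o["tool_rot"],degrees=True).as_matrix();print(R.round(3))
t=env.read_camera("top");s=env.read_camera("side")
for c,(u0,v0,w,h) in((t,(372,188,26,26)),(s,(335,218,35,40))):
    im=np.ascontiguousarray(c["frame"][v0:v0+h,u0:u0+w]).astype(int)
    wt=np.clip(np.minimum(im[...,0],im[...,1])-im[...,2]-15,0,None)
    print(wt[::1,::1]) if c is t else None
    hsv=cv2.cvtColor(im.astype(np.uint8),cv2.COLOR_RGB2HSV)
    mb=cv2.inRange(hsv,(95,90,60),(125,255,255))
    hull=cv2.convexHull(np.argwhere(mb)[:,::-1].astype(np.int32)); hm=np.zeros(mb.shape,np.uint8);cv2.fillConvexPoly(hm,hull,1)
    m=(im[...,0]-im[...,2]>-40)&(cv2.erode(hm,np.ones((2,2)))>0)
    w_=np.clip(im[...,0]-im[...,2]+60,0,None)*m
    P=np.array([onz(c,u0+x,v0+y,.101)[:2] for y,x in np.argwhere(w_>0)]);W=w_[w_>0]
    mu=np.average(P,axis=0,weights=W);C=np.cov((P-mu).T,aweights=W);e,v=np.linalg.eigh(C)
    print("line",len(P),mu.round(4),np.degrees(np.arctan2(v[1,1],v[0,1]))%180,np.sqrt(e))
    (x,y),ax,a=cv2.minAreaRect(hull);print("hull",u0+hull[:,0,0].min(),u0+hull[:,0,0].max(),v0+hull[:,0,1].min(),v0+hull[:,0,1].max())
# body mask in top
c=t;im=c["frame"][182:216,366:402].astype(int)
hsv=cv2.cvtColor(im.astype(np.uint8),cv2.COLOR_RGB2HSV);print(hsv[...,1])
E
```

```text
0.3
[[-0.    -0.958  0.286]
 [-0.001  0.286  0.958]
 [-1.    -0.    -0.001]]
[[16 18 18 17 16 15 16 14 10  0  0  0  0  0  0  0  0  0  8 15 16 19 19 18
  18 18]
 [18 18 15  9  4  2  1  0  0  0  0  0  0  0  0  0  0  0  0  1 14 19 18 17
  17 18]
 [19 18  9  0  0  0  0  0  0  0  0  0  0  0  0  0  0  0  0  0  6 21 20 19
  18 17]
 [19 18  4  0  0  0  0  0  0  0  0  0  0  0  0  0  0  0  0  0  0 15 21 20
  19 19]
 [19 16  3  0  0  0  0  0  0  0  0  0  0  0  0  0  0  0  0  0  0  0  8 20
  20 20]
 [18 14  0  0  0  0  0  0  0  0  0  0  0  0  0  0  0  0  0  0  0  0  0 15
  21 20]
 [17 12  0  0  0  0  0  0  0  0  0  0  0  0  0  0  0  0  0  0  0  0  0 11
  20 20]
 [15 10  0  0  0  0  0  0  0  0  0  0  0  0  0  0  0  0  0  0  0  0  0  8
  20 20]
 [16  8  0  0  0  0  0  0  0  0  0  0  0  0  0  0  0  0  0  0  0  0  0  4
  19 20]
 [15  9  0  0  0  0  0  0  0  0  0  0  0  0  0  0  0  0  0  0  0  0  0  5
  18 19]
 [13  7  0  0  0  0  0  0  0  0  0  0  0  0  0  0  0  0  0  0  0  0  0  8
  17 17]
 [14  7  0  0  0  0  0  0  0  0  0  0  0  0  0  0  0  0  0  0  0  0  0 11
  17 16]
 [11  6  0  0  0  0  0  0  
[... 769 characters left out ...]
  0  0  0  0  0  8 15 15
  14 11]
 [ 9  4  0  0  0  0  0  0  0  0  0  0  0  0  0  0  0  0  0  0  9 15 16 16
  14 13]
 [ 9  5  0  0  0  0  0  0  0  0  0  0  0  0  0  0  0  0  0  9 15 16 16 15
  15 14]
 [ 8  8  8  9 10 11 10 10  8  6  6  6  8  8  7  7  7  6 10 12 15 15 15 15
  14 13]
 [10 11 13 15 15 16 16 14 14 12 12 14 14 13 14 13 14 13 13 14 15 15 14 14
  14 13]]
line 27 [ 0.525  -0.1556] 53.78109183558461 [0.00165094 0.01139072]
hull 377 392 189 205
line 18 [ 0.5237 -0.1563] 61.31801980337125 [0.00446989 0.01274861]
hull 343 359 223 238
[[64 66 66 ... 64 65 63]
 [65 65 66 ... 64 64 63]
 [64 66 66 ... 62 63 62]
 ...
 [61 60 60 ... 57 58 59]
 [59 58 59 ... 60 60 60]
 [59 59 59 ... 63 64 64]]
```

```bash
python3 - <<'E'
from h import *
t=env.read_camera("top")
sat=cv2.cvtColor(np.ascontiguousarray(t["frame"]),cv2.COLOR_RGB2HSV)[...,1].astype(float)
def edge(pr,rising):
    g=np.diff(pr); g=np.clip(g if rising else -g,0,None); i=np.arange(len(g))+.5
    k=g.argmax();sl=slice(max(0,k-2),k+3);return (g[sl]*i[sl]).sum()/g[sl].sum()
def fit(pts,z,n):
    P=np.array([onz(t,u,v,z)[:2] for u,v in pts]);l=cv2.fitLine(P.astype(np.float32),cv2.DIST_HUBER,0,.001,.001).ravel()
    print(n,"ang",(np.degrees(np.arctan2(l[1],l[0]))+45)%90-45,"mid",P.mean(0).round(4))
fit([(368+edge(sat[v,368:382],False),v) for v in range(193,207)],.066,"left")
fit([(386+edge(sat[v,386:402],True),v) for v in range(202,209)],.066,"right")
L=[(376+edge(sat[v,368:382],False)-8,v) for v in range(190,208)];print(np.round([p[0] for p in L],2))
g=cv2.cvtColor(np.ascontiguousarray(t["frame"]),cv2.COLOR_RGB2GRAY).astype(float)
B=[(u,203+edge(g[203:213,u],False)) for u in range(377,391)];print(np.round([p[1] for p in B],2));fit(B,.066,"bottom")
T=[(u,184+edge(sat[184:194,u],False)) for u in range(376,380)];print(T)
print(g[186:214,374:396].astype(int))
E
```

```text
left ang -35.045918 mid [ 0.5221 -0.1265]
right ang -6.728012 mid [ 0.5031 -0.1858]
[374.47 374.18 374.11 379.54 379.96 380.17 373.59 373.43 373.52 373.6
 373.48 373.45 373.35 373.31 373.27 373.14 372.93 376.79]
[207.93 208.03 208.19 208.24 208.25 208.33 208.46 208.59 208.54 208.66
 208.63 208.56 208.56 208.54]
bottom ang -3.8459778 mid [ 0.4928 -0.1531]
[(376, np.float64(189.203125)), (377, np.float64(189.02459016393442)), (378, np.float64(188.91935483870967)), (379, np.float64(188.61363636363637))]
[[205 205 206 206 206 207 207 209 208 206 203 203 206 204 206 208 209 208
  206 205 204 204]
 [207 206 206 206 206 207 207 209 207 204 201 201 202 206 208 210 210 208
  207 206 205 205]
 [207 207 207 207 206 206 205 203 201 197 193 189 192 197 203 204 204 205
  205 206 205 204]
 [205 210 216 217 214 206 199 191 184 178 174 171 172 178 183 186 189 197
  203 207 206 202]
 [202 216 231 233 224 206 188 174 166 162 160 160 160 160 162 165 174 189
  203 207 203 199]
 [198 219 238 238 221 198 181 171 164 160 158 159 158 158 158 158 166 184
  199 203 197 195]
 [195 219 237 231 208 191 191 190 17
[... 1310 characters left out ...]
0 149 151 166 192 216 234 245
  241 221 195 185]
 [153 187 215 228 230 227 219 205 187 178 175 177 179 192 210 226 236 240
  234 213 188 176]
 [140 152 172 183 187 186 184 176 168 166 167 168 172 181 193 203 211 215
  212 199 187 182]
 [134 130 134 137 138 140 139 139 138 139 141 141 145 149 154 160 165 174
  184 190 191 192]
 [135 126 127 128 128 127 128 129 129 129 129 130 130 130 132 131 136 151
  175 190 196 197]
 [135 132 133 135 135 134 131 131 132 133 134 133 132 132 132 135 142 160
  181 192 195 195]
 [150 156 160 163 162 157 148 141 143 147 148 148 147 147 149 150 158 177
  190 196 196 195]
 [177 187 192 193 192 185 175 169 172 175 176 175 172 174 175 176 180 190
  198 200 199 196]]
```

Block centre is about (0.445, 0.190) with yaw -13° (mod 90), and the jar is about (0.5235, -0.1565) with yaw -3.5°. The cap line is at 53.5°, so the cap-to-jar angle looks like about 57°. The sheet says 15 to 35°, so I'll judge the release by the dots. First move is a transit toward the jar.

Call:
drive_tool(
  increments=[
    [[0,-0.86,-0.58],[0,0,0]],
    [[0,-0.86,-0.58],[0,0,0]],
    [[0,-0.86,-0.58],[0,0,0]],
    [[0,-0.86,-0.58],[0,0,0]],
    [[0,-0.86,-0.58],[0,0,0]],
    [[0,-0.86,-0.58],[0,0,0]],
    [[0,-0.86,-0.58],[0,0,0]],
    [[0,-0.86,-0.58],[0,0,0]],
    [[0,-0.86,-0.58],[0,0,0]],
    [[0,-0.86,-0.58],[0,0,0]],
  ],
  hand=1,
  squeeze=60,
)

```text
time_s: 1.45
tool_pos: [0.4501, 0.3009, 0.223]
tool_rot: [-27.4, 89.9, 46.0]
force: [0.2, 2.0, -0.4]
grip_width: 0.0871
```

Call:
drive_tool(
  increments=[
    [[0,-0.42,-0.87],[0,0,0]],
    [[0,-0.42,-0.87],[0,0,0]],
    [[0,-0.42,-0.87],[0,0,0]],
    [[0,-0.42,-0.87],[0,0,0]],
    [[0,-0.42,-0.87],[0,0,0]],
    [[0,-0.42,-0.87],[0,0,0]],
    [[0,-0.42,-0.87],[0,0,0]],
    [[0,-0.42,-0.87],[0,0,0]],
    [[0,-0.42,-0.87],[0,0,0]],
    [[0,-0.42,-0.87],[0,0,0]],
  ],
)

```text
time_s: 2.45
tool_pos: [0.5108, -0.0807, 0.223]
tool_rot: [-47.2, 89.9, 26.2]
force: [1.1, 0.1, -0.7]
grip_width: 0.0869
```

Call:
drive_tool(
  increments=[
    [[0,-0.42,-0.87],[0,0,0]],
    [[0,-0.42,-0.87],[0,0,0]],
    [[0,0,0],[0.067,0,0]],
    [[0,0,0],[0.067,0,0]],
    [[0,0,0],[0.067,0,0]],
    [[0,0,0],[0.067,0,0]],
    [[0,0,0],[0.067,0,0]],
    [[0,0,0],[0.067,0,0]],
    [[0,0,0],[0.067,0,0]],
    [[0,0,0],[0.067,0,0]],
  ],
)

```text
time_s: 3.45
tool_pos: [0.523, -0.1554, 0.2227]
tool_rot: [23.7, 90.0, 32.4]
force: [-0.1, -1.7, 0.4]
grip_width: 0.0872
```

Call:
drive_tool(
  increments=[
    [[0,0,0],[0.067,0,0]],
    [[0,0,0],[0.067,0,0]],
    [[0,0,0],[0.067,0,0]],
    [[0,0,0],[0.067,0,0]],
    [[0,0,0],[0.067,0,0]],
    [[0,0,0],[0.067,0,0]],
    [[0,0,0],[0.067,0,0]],
    [[0,0,0],[0.067,0,0]],
    [[0,0,0],[0,0,0]],
    [[0,0,0],[0,0,0]],
  ],
)

```text
time_s: 4.45
tool_pos: [0.523, -0.1554, 0.2227]
tool_rot: [91.6, 90.0, 36.5]
force: [0.1, 0.4, -0.2]
grip_width: 0.0868
```

```bash
cat >> h.py <<'E'
from scipy.spatial.transform import Rotation as Ro
def st(target=None,psi=None):
    o=env.get_obs();R=Ro.from_euler("xyz",o["tool_rot"],degrees=True).as_matrix()
    print(round(o["time_s"],2),"pos",np.round(o["tool_pos"],4),"psi",round(np.degrees(np.arctan2(R[1,2],R[0,2])),2),"xax",R[:,0].round(4),"F",np.round(o["force"],1),"T",np.round(o["wrist_torque"],2),"w",round(float(o["grip_width"]),4),"q",np.round(o["qpos"],1).tolist())
    if target is not None:
        rv=np.zeros(3)
        if psi is not None:
            p=np.radians(psi);X=np.array([0,0,-1.]);Z=np.array([np.cos(p),np.sin(p),0]);Rt=np.c_[X,np.cross(Z,X),Z]
            rv=Ro.from_matrix(R.T@Rt).as_rotvec(degrees=True)/120
        print("shift units",(R.T@(np.array(target)-o["tool_pos"])/.04).round(3),"turn units",rv.round(4))
    return o,R
E
python3 - <<'E'
from h import *
o,R=st([.5235,-.1565,.073],-55)
t=env.read_camera("top");crop(t,340,150,100,75,8,"t1.png")
s=env.read_camera("side");crop(s,300,150,100,120,5,"s1.png")
E
```

```text
4.45 pos [ 0.523  -0.1554  0.2227] psi -55.04 xax [ 3.e-04  2.e-04 -1.e+00] F [ 0.1  0.4 -0.2] T [-0.11  0.13  0.02] w 0.0868 q [-28.5, 6.4, 45.8, 99.5, -4.8, 76.0, -36.7]
shift units [ 3.741 -0.007  0.029] turn units [-0.0003 -0.     -0.0002]
```

View pics/s1.png

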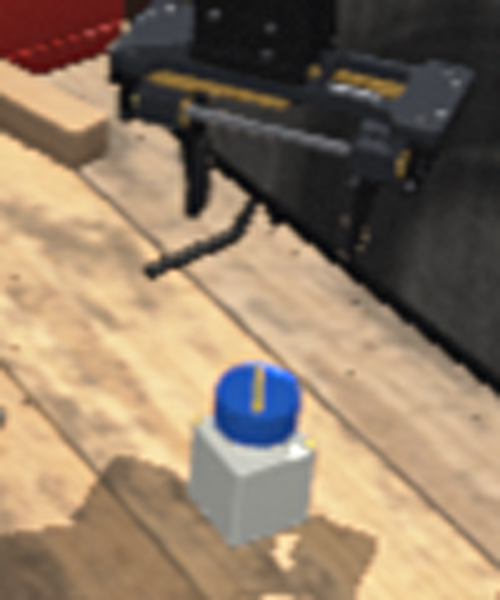

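The side view shows the open jaws directly above the upright jar with nothing in the way. Descending and gripping.

Call:
drive_tool(
  increments=[
    [[0.8,0,0.03],[0,0,0]],
    [[0.8,0,0],[0,0,0]],
    [[0.8,0,0],[0,0,0]],
    [[0.7,0,0],[0,0,0]],
    [[0.5,0,0],[0,0,0]],
    [[0.14,0,0],[0,0,0]],
    [[0,0,0],[0,0,0]],
  ],
)

```text
time_s: 5.25
tool_pos: [0.5233, -0.1565, 0.0725]
tool_rot: [-119.9, 89.9, -175.1]
force: [0.9, -0.1, 0.2]
grip_width: 0.087
```

```bash
python3 - <<'E'
from h import *
o,R=st([.5235,-.1565,.073],-55)
t=env.read_camera("top");crop(t,340,150,100,75,8,"t2.png")
s=env.read_camera("side");crop(s,300,150,100,120,5,"s2.png")
E
```

```text
5.25 pos [ 0.5233 -0.1565  0.0725] psi -55.2 xax [-1.4e-03 -1.0e-04 -1.0e+00] F [ 0.9 -0.1  0.2] T [-0.13  0.11 -0.03] w 0.087 q [-24.7, 16.3, 44.2, 109.2, -13.1, 59.7, -30.2]
shift units [-0.012  0.004  0.004] turn units [-0.0017 -0.0003  0.0006]
```

View pics/s2.png

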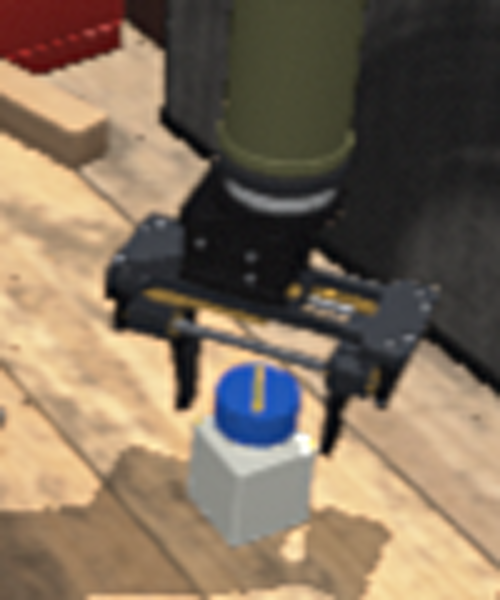

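The tips at side-crop (185,405) and (325,450) straddle the cap at (258,405). Closing.

Call:
drive_tool(
  increments=[
    [[0,0,0],[0,0,0]],
    [[0,0,0],[0,0,0]],
    [[0,0,0],[0,0,0]],
    [[0,0,0],[0,0,0]],
    [[0,0,0],[0,0,0]],
    [[0,0,0],[0,0,0]],
    [[0,0,0],[0,0,0]],
  ],
  hand=-1,
  squeeze=60,
)

```text
time_s: 6.05
tool_pos: [0.5235, -0.1561, 0.073]
tool_rot: [178.8, 90.0, 123.6]
force: [-0.5, 0.5, 1.9]
grip_width: 0.052
```

```bash
python3 - <<'E'
from h import *
o,R=st([.5235,-.1565,.193],-55)
E
```

```text
6.05 pos [ 0.5235 -0.1561  0.073 ] psi -55.23 xax [-4.e-04  6.e-04 -1.e+00] F [-0.5  0.5  1.9] T [0.16 0.33 0.06] w 0.052 q [-24.7, 16.3, 44.2, 109.2, -13.1, 59.7, -30.3]
shift units [-3.001 -0.006  0.005] turn units [-0.0019 -0.0004 -0.    ]
```

Call:
drive_tool(
  increments=[
    [[-0.2,0,0],[0,0,0]],
    [[-0.5,0,0],[0,0,0]],
    [[-0.7,0,0],[0,0,0]],
    [[-0.8,0,0],[0,0,0]],
    [[-0.5,0,0],[0,0,0]],
    [[-0.3,0,0],[0,0,0]],
    [[0,0,0],[0,0,0]],
  ],
)

```text
time_s: 6.75
tool_pos: [0.5244, -0.1568, 0.1942]
tool_rot: [54.7, 89.9, -0.5]
force: [1.1, 0.8, -4.0]
grip_width: 0.0525
```

```bash
python3 - <<'E'
from h import *
o,R=st([.4,.23,.193],-64.7)
t=env.read_camera("top");crop(t,340,150,100,75,8,"t3.png")
s=env.read_camera("side");crop(s,290,130,110,120,5,"s3.png")
E
```

```text
6.75 pos [ 0.5244 -0.1568  0.1942] psi -55.25 xax [ 0.0026 -0.     -1.    ] F [ 1.1  0.8 -4. ] T [-0.04  0.06 -0.  ] w 0.0525 q [-28.2, 8.0, 46.2, 101.7, -6.0, 72.7, -35.8]
shift units [ 0.022  2.957 -9.719] turn units [ 0.0787  0.0006 -0.0011]
```

View pics/s3.png

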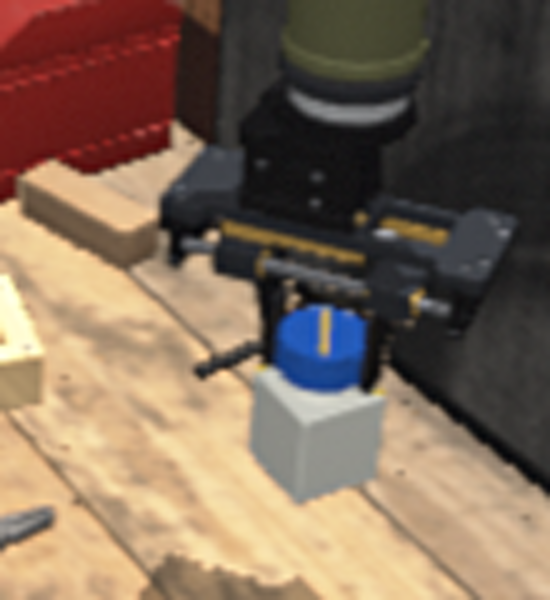

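View pics/t3.png

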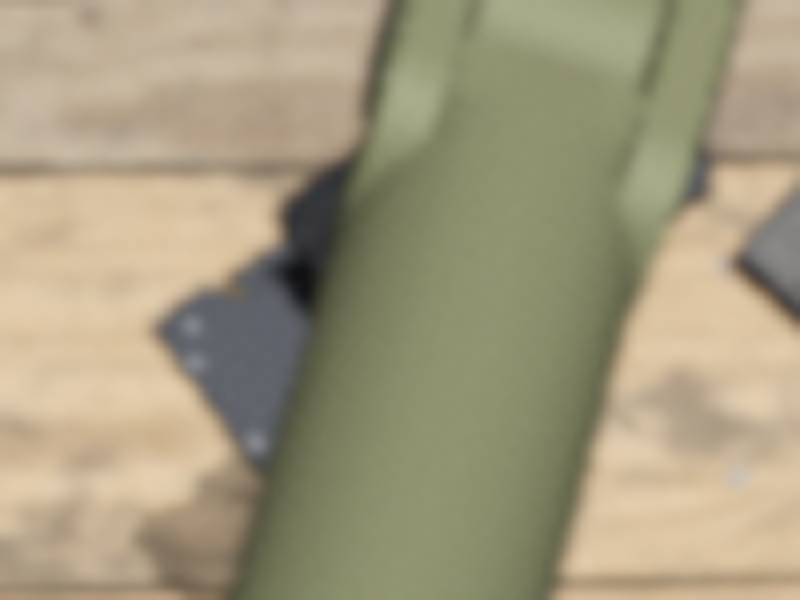

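The jar is held upright. In the side crop its body-top corners are at (253,383), (303,412), (383,400) and its bottom corners at (253,453), (303,500), (378,472). I'll check yaw and centring in the grip.

```bash
cat > b.py <<'E'
from h import *
def body(s,off,k,top,bot,zb):
    B=lambda p:((p[0]+.5)/k-.5+off[0],(p[1]+.5)/k-.5+off[1])
    for nm,pp,z in(("top",top,zb+.066),("bot",bot,zb)):
        P=[onz(s,*B(p),z) for p in pp]
        for i in(0,1):
            d=P[i+1]-P[i];print(nm,"edge yaw",((np.degrees(np.arctan2(d[1],d[0]))+45)%90-45).round(1),"len",np.linalg.norm(d).round(4))
        print(nm,"centre",((P[0]+P[2])/2).round(4))
E
python3 - <<'E'
from b import *
s=env.read_camera("side")
body(s,(290,130),5,[(253,383),(303,412),(383,400)],[(253,453),(303,500),(378,472)],.1212)
g=cv2.cvtColor(np.ascontiguousarray(s["frame"]),cv2.COLOR_RGB2GRAY)
im=s["frame"][195:235,335:375,::-1];cv2.imwrite("pics/s3z.png",cv2.resize(im,None,fx=14,fy=14,interpolation=cv2.INTER_CUBIC))
E
```

```text
top edge yaw 14.3 len 0.0392
top edge yaw -15.6 len 0.0499
top centre [ 0.5151 -0.1653  0.1872]
bot edge yaw 1.2 len 0.0528
bot edge yaw -0.6 len 0.0559
bot centre [ 0.5271 -0.1547  0.1212]
```

View pics/s3z.png

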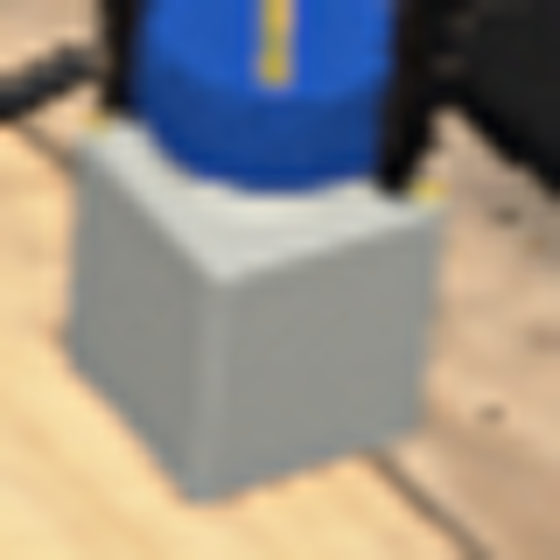

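```bash
python3 - <<'E'
from b import *
s=env.read_camera("side")
body(s,(335,195),14,[(80,148),(213,283),(440,212)],[(70,347),(200,500),(420,433)],.1212)
B=lambda p:((p[0]+.5)/14-.5+335,(p[1]+.5)/14-.5+195)
D=[onz(s,*B(p),.1872) for p in((97,125),(430,192))];d=D[1]-D[0];print(np.degrees(np.arctan2(d[1],d[0])),np.linalg.norm(d),np.mean(D,0))
E
```

```text
top edge yaw -2.4 len 0.0528
top edge yaw -3.3 len 0.056
top centre [ 0.5163 -0.1631  0.1872]
bot edge yaw -4.8 len 0.0581
bot edge yaw -5.0 len 0.0554
bot centre [ 0.5243 -0.1547  0.1212]
-48.43669666046999 0.07271835854695866 [ 0.52139815 -0.15709495  0.1872    ]
```

Call:
drive_tool(
  increments=[
    [[0,0.2,-0.5],[0,0,0]],
    [[0,0.37,-0.92],[0,0,0]],
    [[0,0.37,-0.92],[0,0,0]],
    [[0,0.37,-0.92],[0,0,0]],
    [[0,0.37,-0.92],[0,0,0]],
    [[0,0.37,-0.92],[0,0,0]],
    [[0,0.37,-0.92],[0,0,0]],
    [[0,0.37,-0.92],[0,0,0]],
    [[0,0.37,-0.92],[0,0,0]],
    [[0,0.15,-0.4],[0,0,0]],
  ],
)

```text
time_s: 7.95
tool_pos: [0.4418, 0.1946, 0.1915]
tool_rot: [-131.2, 89.9, 173.9]
force: [0.2, -0.4, -3.2]
grip_width: 0.0523
```

Call:
drive_tool(
  increments=[
    [[0,0,0],[0.038,0,0]],
    [[0,0,0],[0.039,0,0]],
    [[0,0,0],[0,0,0]],
    [[0,0,0],[0,0,0]],
  ],
)

```text
time_s: 8.35
tool_pos: [0.4437, 0.1901, 0.1921]
tool_rot: [-81.3, 89.9, -145.7]
force: [0.7, -0.0, -4.2]
grip_width: 0.0521
```

```bash
python3 - <<'E'
from h import *
o,R=st([.445,.190,.193],-64.5)
t=env.read_camera("top");crop(t,230,170,100,75,8,"t4.png")
s=env.read_camera("side");crop(s,240,110,90,120,5,"s4.png")
E
```

```text
8.35 pos [0.4437 0.1901 0.1921] psi -64.39 xax [-1.4e-03 -9.0e-04 -1.0e+00] F [ 0.7 -0.  -4.2] T [-0.09  0.08  0.01] w 0.0521 q [-51.4, -1.7, 24.8, 109.3, 0.8, 72.4, -91.3]
shift units [-0.023  0.029  0.016] turn units [0.0009 0.0001 0.0008]
```

View pics/s4.png

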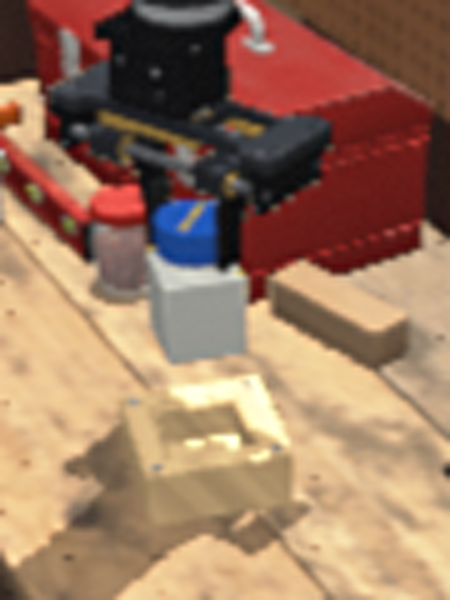

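View pics/t4.png

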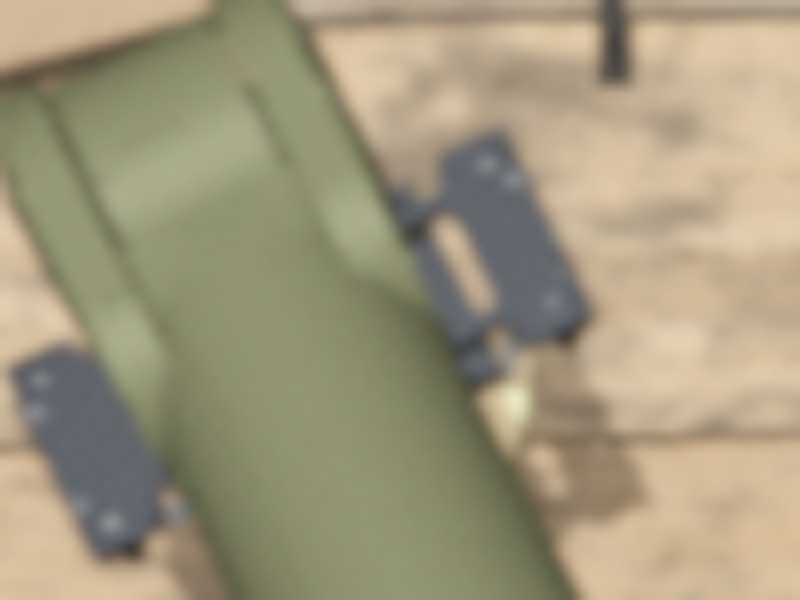

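The jar hangs above the pocket: jar near side-crop (200,310), pocket near (205,425). I'll lower it to just above the pocket mouth and check the fit.

Call:
drive_tool(
  increments=[
    [[0.4,0.03,0.02],[0,0,0]],
    [[0.6,0,0],[0,0,0]],
    [[0.4,0,0],[0,0,0]],
    [[0.15,0,0],[0,0,0]],
    [[0,0,0],[0,0,0]],
    [[0,0,0],[0,0,0]],
  ],
)

```text
time_s: 9.05
tool_pos: [0.4462, 0.1905, 0.1318]
tool_rot: [95.0, 89.9, 30.5]
force: [-0.5, 0.7, -4.1]
grip_width: 0.0523
```

```bash
python3 - <<'E'
from h import *
o,R=st([.445,.190,.083],-64.5)
s=env.read_camera("side");crop(s,252,145,62,62,9,"s5.png")
t=env.read_camera("top");crop(t,230,170,100,75,8,"t5.png")
E
```

```text
9.05 pos [0.4462 0.1905 0.1318] psi -64.47 xax [ 1.2e-03  7.0e-04 -1.0e+00] F [-0.5  0.7 -4.1] T [-0.06  0.09 -0.01] w 0.0523 q [-51.0, 1.7, 25.3, 113.5, -0.8, 64.9, -89.8]
shift units [ 1.219 -0.033 -0.002] turn units [ 0.0002 -0.0001 -0.0006]
```

View pics/s5.png

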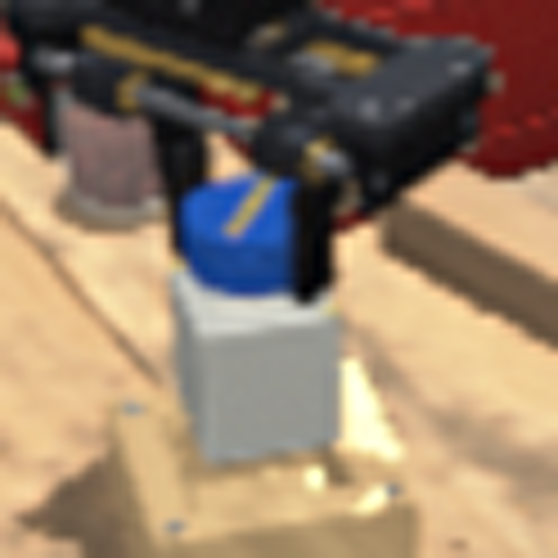

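The jar's bottom edge runs from (205,460) to (338,440), and the block's front screws are at (173,526) and (393,488). I'll check how parallel they are and the offset.

```bash
python3 - <<'E'
from h import *
s=env.read_camera("side")
B=lambda p:((p[0]+.5)/9-.5+252,(p[1]+.5)/9-.5+145)
f=lambda p,z:onz(s,*B(p),z)
def an(a,b): d=b-a;return round((np.degrees(np.arctan2(d[1],d[0]))+45)%90-45,1),round(np.linalg.norm(d),4)
a,b=f((205,461),.0588),f((339,441),.0588);print("jar bottom",a.round(4),b.round(4),an(a,b))
a,b,c=[f(p,.1248) for p in((176,277),(196,332),(343,312))];print("jar top",an(a,b),an(b,c),((a+c)/2).round(4))
a,b,c=[f(p,.045) for p in((131,407),(173,526),(393,488))];print("screws",an(a,b),an(b,c),((a+c)/2).round(4))
crop(s,262,180,45,30,16,"s5z.png")
E
```

```text
jar bottom [0.4128 0.1755 0.0588] [0.4674 0.1619 0.0588] (np.float64(-13.9), np.float64(0.0563))
jar top (np.float64(-14.3), np.float64(0.0431)) (np.float64(-14.3), np.float64(0.0597)) [0.4443 0.1843 0.1248]
screws (np.float64(-13.4), np.float64(0.0902)) (np.float64(-12.2), np.float64(0.0926)) [0.4453 0.1923 0.045 ]
```

View pics/s5z.png

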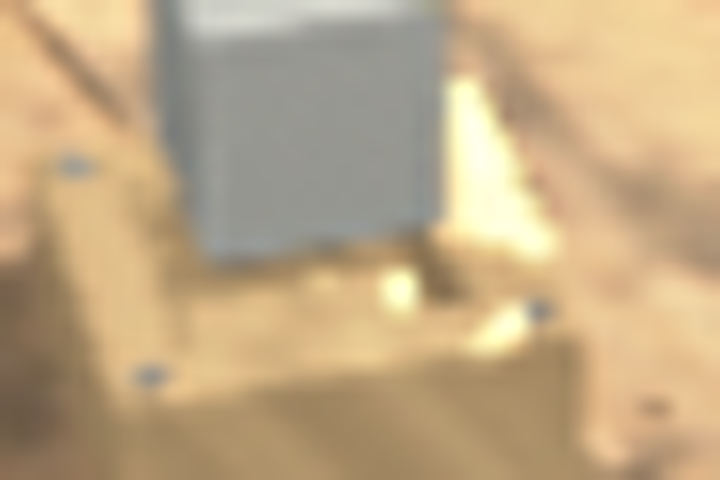

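```bash
python3 - <<'E'
from h import *
s=env.read_camera("side")
B=lambda p:((p[0]+.5)/16-.5+262,(p[1]+.5)/16-.5+180)
f=lambda p,z:onz(s,*B(p),z)
a,b=f((203,268),.0588),f((442,228),.0588);d=b-a;print(a,b,np.degrees(np.arctan2(d[1],d[0])))
Rz=lambda a:np.array([[np.cos(a),-np.sin(a)],[np.sin(a),np.cos(a)]])
for p in((-.03,-.03),(.03,-.03),(0,-.03)):
    q=Rz(np.radians(-13))@p+[.4462,.1905]; u=proj(s,[*q,.0588]);print(p,q.round(4),((u-[262,180]+.5)*16-.5).round(0))
E
```

```text
[0.41100464 0.17273848 0.0588    ] [0.46649021 0.16072094 0.0588    ] -12.220852130237382
(-0.03, -0.03) [0.4102 0.168 ] [209. 279.]
(0.03, -0.03) [0.4687 0.1545] [463. 239.]
(0, -0.03) [0.4395 0.1613] [336. 259.]
```

Call:
drive_tool(
  increments=[
    [[0.2,-0.02,0],[0,0,0]],
    [[0.2,0,0],[0,0,0]],
    [[0.15,0,0],[0,0,0]],
    [[0,0,0],[0,0,0]],
  ],
)

```text
time_s: 9.65
tool_pos: [0.4438, 0.1893, 0.1075]
tool_rot: [-80.5, 89.8, -145.0]
force: [0.5, 0.8, -3.9]
grip_width: 0.0521
```

```bash
python3 - <<'E'
from h import *
st([.445,.190,.083],-64.5)
E
```

```text
9.65 pos [0.4438 0.1893 0.1075] psi -64.48 xax [-0.0023 -0.0016 -1.    ] F [ 0.5  0.8 -3.9] T [-0.07  0.15 -0.01] w 0.0521 q [-50.8, 3.2, 25.4, 115.1, -1.5, 62.2, -89.2]
shift units [ 0.613  0.036 -0.002] turn units [0.0001 0.0002 0.0013]
```

The jar is 10 mm into the pocket with no contact force. Continuing down.

Call:
drive_tool(
  increments=[
    [[0.2,0.01,0],[0,0,0]],
    [[0.2,0,0],[0,0,0]],
    [[0.1,0,0],[0,0,0]],
    [[0.06,0,0],[0,0,0]],
    [[0,0,0],[0,0,0]],
  ],
)

```text
time_s: 10.15
tool_pos: [0.445, 0.1899, 0.0862]
tool_rot: [-75.8, 90.0, -140.3]
force: [-0.2, 0.0, -4.2]
grip_width: 0.0522
```

```bash
python3 - <<'E'
from h import *
st([.445,.190,.083],-64.5)
E
```

```text
10.15 pos [0.445  0.1899 0.0862] psi -64.48 xax [-5.e-04 -4.e-04 -1.e+00] F [-0.2  0.  -4.2] T [-0.08  0.14 -0.04] w 0.0522 q [-50.6, 4.8, 25.5, 116.3, -2.4, 59.4, -88.5]
shift units [ 0.079  0.001 -0.001] turn units [0.0002 0.0001 0.0003]
```

Call:
drive_tool(
  increments=[
    [[0.06,0,0],[0,0,0]],
    [[0.04,0,0],[0,0,0]],
    [[0,0,0],[0,0,0]],
  ],
)

```text
time_s: 10.45
tool_pos: [0.4455, 0.1903, 0.083]
tool_rot: [108.3, 90.0, 43.8]
force: [-0.1, 0.1, -1.6]
grip_width: 0.0521
```

```bash
python3 - <<'E'
from h import *
st([.445,.190,.083],-64.5)
E
```

```text
10.45 pos [0.4455 0.1903 0.083 ] psi -64.48 xax [ 6.e-04  6.e-04 -1.e+00] F [-0.1  0.1 -1.6] T [-0.01  0.25  0.  ] w 0.0521 q [-50.5, 5.1, 25.5, 116.4, -2.6, 59.0, -88.3]
shift units [-0.    -0.014  0.003] turn units [ 0.0002 -0.0001 -0.0004]
```

Call:
drive_tool(
  increments=[
    [[0.025,0,0],[0,0,0]],
    [[0,0,0],[0,0,0]],
  ],
)

```text
time_s: 10.65
tool_pos: [0.4455, 0.1905, 0.0828]
tool_rot: [129.8, 89.9, 65.4]
force: [-2.9, -0.2, 5.6]
grip_width: 0.0522
```

```bash
python3 - <<'E'
from h import *
st([.445,.190,.083],-64.5)
s=env.read_camera("side");crop(s,252,150,62,62,9,"s6.png")
E
```

```text
10.65 pos [0.4455 0.1905 0.0828] psi -64.48 xax [ 5.e-04  1.e-03 -1.e+00] F [-2.9 -0.2  5.6] T [-0.33  0.79  0.01] w 0.0522 q [-50.5, 5.1, 25.5, 116.4, -2.6, 58.9, -88.3]
shift units [-0.005 -0.017  0.005] turn units [ 0.0002 -0.0003 -0.0004]
```

View pics/s6.png

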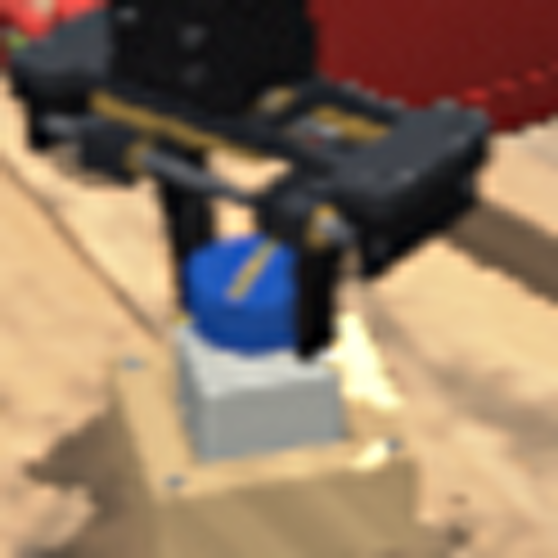

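The jar is seated: TCP at 0.083 as predicted, with about 10 N of contact load change, and the body is sunk in the block. Unscrewing now.

Call:
drive_tool(
  increments=[
    [[0,0,0],[-0.03,0,0]],
    [[0,0,0],[-0.05,0,0]],
    [[0,0,0],[-0.05,0,0]],
    [[0,0,0],[-0.05,0,0]],
    [[0,0,0],[-0.05,0,0]],
    [[0,0,0],[-0.05,0,0]],
    [[0,0,0],[-0.05,0,0]],
  ],
)

```text
time_s: 11.4
tool_pos: [0.4464, 0.1909, 0.0836]
tool_rot: [71.7, 89.8, 47.0]
force: [-2.5, -0.4, 8.4]
grip_width: 0.052
```

```bash
python3 - <<'E'
from h import *
st([.445,.190,.083])
s=env.read_camera("side");crop(s,252,150,62,62,9,"s7.png")
E
```

```text
11.4 pos [0.4464 0.1909 0.0836] psi -24.68 xax [ 0.0023  0.0024 -1.    ] F [-2.5 -0.4  8.4] T [-0.23  0.61 -0.12] w 0.052 q [-48.5, 5.0, 23.4, 116.3, -2.4, 58.9, -48.7]
shift units [ 0.015 -0.036 -0.023] turn units [0. 0. 0.]
```

View pics/s7.png

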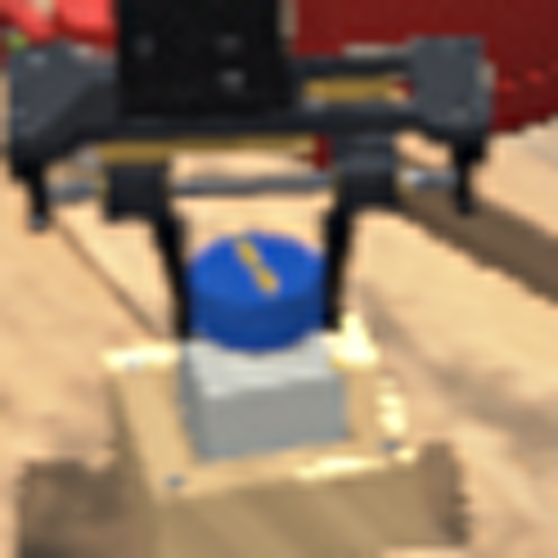

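The cap turned with the gripper while the jar stayed put. The line now runs from (243,240) to (270,290), and I'll measure its angle.

```bash
python3 - <<'E'
from h import *
s=env.read_camera("side")
B=lambda p:((p[0]+.5)/9-.5+252,(p[1]+.5)/9-.5+150)
a,b=[onz(s,*B(p),.112) for p in((243,240),(271,291))];d=b-a;print(a,b,np.degrees(np.arctan2(d[1],d[0]))%180)
E
```

```text
[0.45044988 0.21289428 0.112     ] [0.44326227 0.17211893 0.112     ] 80.00297090287575
```

Call:
drive_tool(
  increments=[
    [[0,0,0],[-0.05,0,0]],
    [[0,0,0],[-0.05,0,0]],
    [[0,0,0],[-0.05,0,0]],
    [[0,0,0],[-0.05,0,0]],
  ],
)

```text
time_s: 11.9
tool_pos: [0.4464, 0.1911, 0.0836]
tool_rot: [47.4, 89.8, 46.8]
force: [-2.2, 0.0, 8.2]
grip_width: 0.0522
```

```bash
python3 - <<'E'
from h import *
st()
E
```

```text
11.9 pos [0.4464 0.1911 0.0836] psi -0.65 xax [ 0.0023  0.0025 -1.    ] F [-2.2  0.   8.2] T [-0.17  0.61 -0.05] w 0.0522 q [-47.3, 5.0, 22.1, 116.3, -2.3, 58.9, -24.8]
```

Call:
drive_tool(
  increments=[
    [[0,0,0],[-0.05,0,0]],
    [[0,0,0],[-0.05,0,0]],
    [[0,0,0],[-0.04,0,0]],
    [[0,0,0],[0,0,0]],
  ],
)

```text
time_s: 12.3
tool_pos: [0.4463, 0.1911, 0.0836]
tool_rot: [29.0, 89.8, 45.1]
force: [-2.2, 0.5, 8.5]
grip_width: 0.0525
```

```bash
python3 - <<'E'
from h import *
st([.445,.190,.083])
s=env.read_camera("side");crop(s,252,150,62,62,9,"s8.png")
t=env.read_camera("top");crop(t,230,170,100,75,8,"t8.png")
E
```

```text
12.3 pos [0.4463 0.1911 0.0836] psi 16.03 xax [ 0.0023  0.0023 -1.    ] F [-2.2  0.5  8.5] T [-0.12  0.56  0.08] w 0.0525 q [-46.5, 5.0, 21.2, 116.2, -2.2, 58.9, -8.2]
shift units [ 0.016 -0.016 -0.04 ] turn units [0. 0. 0.]
```

View pics/s8.png

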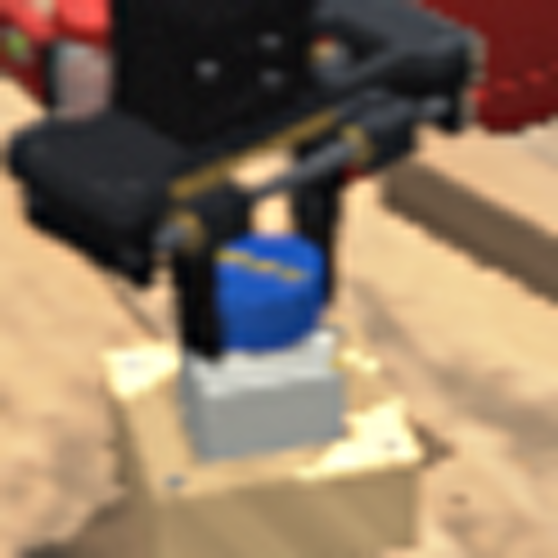

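View pics/t8.png

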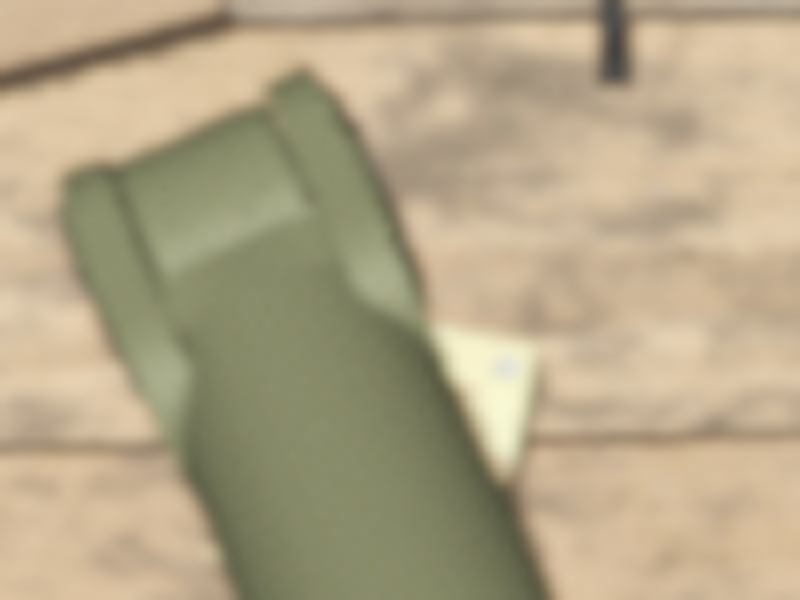

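```bash
python3 - <<'E'
from h import *
s=env.read_camera("side")
B=lambda p:((p[0]+.5)/9-.5+252,(p[1]+.5)/9-.5+150)
a,b=[onz(s,*B(p),.112) for p in((220,256),(306,277))];d=b-a;print(a,b,np.degrees(np.arctan2(d[1],d[0]))%180)
a,b=[onz(s,*B(p),.076) for p in((180,318),(337,360))];d=b-a;print("dots",a,b,np.degrees(np.arctan2(d[1],d[0]))%180)
crop(s,268,168,30,30,18,"s8z.png")
E
```

```text
[0.43676741 0.20614336 0.112     ] [0.46036737 0.17479756 0.112     ] 126.97573771395648
dots [0.42454128 0.22295883 0.076     ] [0.46751435 0.16308227 0.076     ] 125.66678995559391
```

View pics/s8z.png

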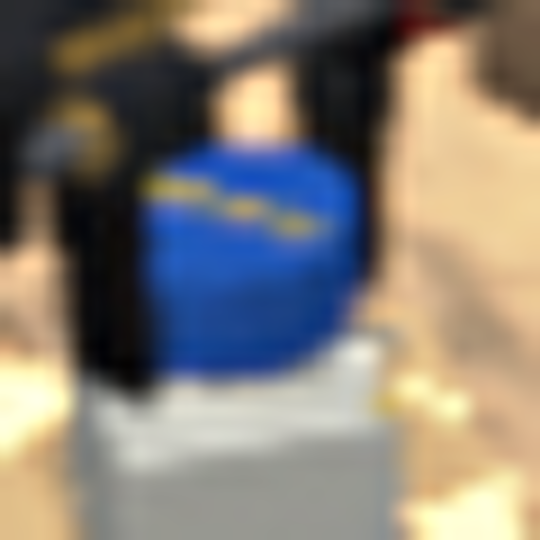

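The line is at about 127° in the world frame against the dots at about 122 to 126°, which is 135 to 140° relative to the jar, inside the free window. I'll lift a little and check that the jar stays.

Call:
drive_tool(
  increments=[
    [[-0.05,0,0],[0,0,0]],
    [[-0.05,0,0],[0,0,0]],
    [[-0.05,0,0],[0,0,0]],
    [[0,0,0],[0,0,0]],
  ],
)

```text
time_s: 12.85
tool_pos: [0.4454, 0.1901, 0.0878]
tool_rot: [9.0, 90.0, 24.9]
force: [-0.8, 0.1, -0.7]
grip_width: 0.0519
```

```bash
python3 - <<'E'
from h import *
st([.445,.190,.130])
s=env.read_camera("side");crop(s,268,168,30,30,18,"s9z.png")
E
```

```text
12.85 pos [0.4454 0.1901 0.0878] psi 15.91 xax [ 5.e-04  3.e-04 -1.e+00] F [-0.8  0.1 -0.7] T [-0.11  0.04  0.05] w 0.0519 q [-46.6, 4.7, 21.2, 116.1, -2.0, 59.6, -8.5]
shift units [-1.055e+00  1.000e-03 -1.000e-02] turn units [0. 0. 0.]
```

View pics/s9z.png

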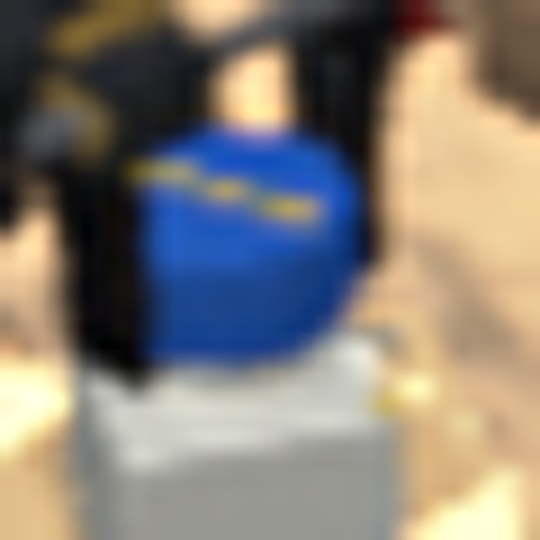

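The cap rose while the jar stayed, and the load is only about the cap's weight, so the thread is free. Lifting the rest.

Call:
drive_tool(
  increments=[
    [[-0.15,0,0],[0,0,0]],
    [[-0.25,0,0],[0,0,0]],
    [[-0.25,0,0],[0,0,0]],
    [[-0.25,0,0],[0,0,0]],
    [[-0.15,0,0],[0,0,0]],
    [[0,0,0],[0,0,0]],
    [[0,0,0],[0,0,0]],
    [[0,0,0],[0,0,0]],
  ],
)

```text
time_s: 13.7
tool_pos: [0.4448, 0.1899, 0.1292]
tool_rot: [-163.1, 90.0, -147.2]
force: [0.3, 1.0, -0.6]
grip_width: 0.052
```

```bash
python3 - <<'E'
from h import *
st([.4453,.190,.130],16)
s=env.read_camera("side");crop(s,252,140,62,62,9,"s10.png")
E
```

```text
13.7 pos [0.4448 0.1899 0.1292] psi 15.92 xax [-6.e-04 -4.e-04 -1.e+00] F [ 0.3  1.  -0.6] T [-0.06  0.03  0.06] w 0.052 q [-46.9, 1.8, 21.1, 113.6, -0.7, 64.7, -9.6]
shift units [-0.021 -0.001  0.012] turn units [-0.0007 -0.0004  0.0001]
```

View pics/s10.png

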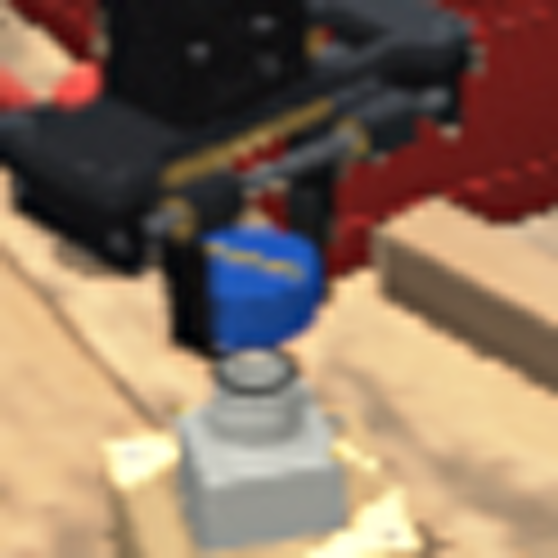

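The cap is clear above the open mouth, with the mouth ellipse centred near (257,370), and the jar is still in the block. Last measurement of centring and height.

```bash
python3 - <<'E'
from h import *
s=env.read_camera("side")
B=lambda p:((p[0]+.5)/9-.5+252,(p[1]+.5)/9-.5+140)
print("mouth",onz(s,*B((257,371)),.102).round(4),"cap line mid",onz(s,*B((256,261)),.157).round(4))
for X in((.4448,.1899,.102),(.4448,.1899,.132),(.4448,.1899,.157)): print(X,((proj(s,X)-[252,140]+.5)*9-.5).round(0))
t=env.read_camera("top")
cv2.imwrite("pics/t10.png",t["frame"][:,:,::-1])
st()
E
```

```text
mouth [0.4482 0.196  0.102 ] cap line mid [0.4477 0.191  0.157 ]
(0.4448, 0.1899, 0.102) [256. 380.]
(0.4448, 0.1899, 0.132) [253. 317.]
(0.4448, 0.1899, 0.157) [251. 264.]
13.85 pos [0.4449 0.1899 0.1291] psi 15.91 xax [-7.e-04 -5.e-04 -1.e+00] F [0.  0.7 0.3] T [-0.08  0.05 -0.01] w 0.0524 q [-46.9, 1.8, 21.1, 113.6, -0.7, 64.7, -9.6]
```

View pics/t10.png

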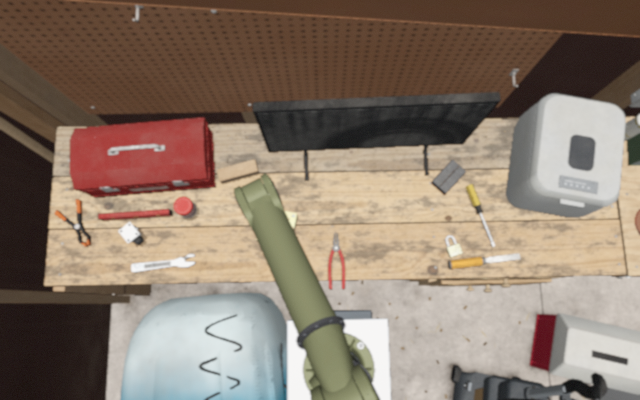

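```bash
python3 - <<'E'
from h import *
s=env.read_camera("side");crop(s,266,160,32,44,13,"s11.png")
for r in(.019,.027):
  for X in((.4448,.1899,.102),(.4448,.1899,.132)):
    P=np.array([(proj(s,[X[0]+r*np.cos(a),X[1]+r*np.sin(a),X[2]])-[266,160]+.5)*13-.5 for a in np.linspace(0,6.28,60)]);print(r,X[2],P.min(0).round(),P.max(0).round())
E
```

```text
0.019 0.102 [121. 254.] [255. 326.]
0.019 0.132 [116. 164.] [252. 235.]
0.027 0.102 [ 92. 239.] [284. 341.]
0.027 0.132 [ 87. 149.] [281. 250.]
```

View pics/s11.png

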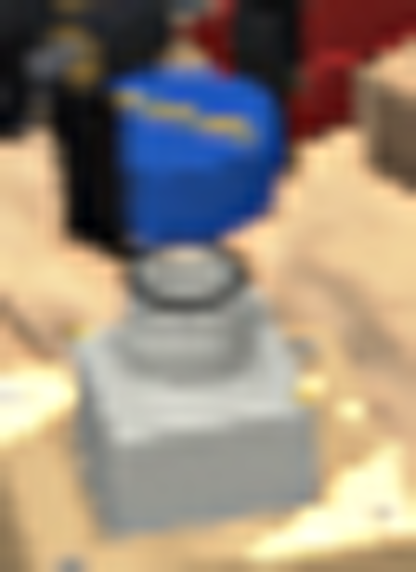

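```bash
python3 - <<'E'
from h import *
env.sign_off(); st()
E
```

```text
the job is handed in; nothing more can be done
the job is handed in; nothing more can be done
```

The job is handed in at about 14 s of the 54 s allowed. The jar stands in the block's pocket, and the gripper holds the unscrewed cap above the jar's mouth.

**What I did:** I gripped the jar by its cap at 60 N and carried it to the block. I lowered it until it touched the pocket floor, with the tool at z = 0.083 m as predicted and a light press of about 10 N. I then turned the cap about 80° counter-clockwise, tested it with a 4 mm lift, and raised it straight up.

**Last checks:**
- **Thread free:** during the test lift the load on the tool was only about the cap's weight, so the jar was not coming up with it.
- **Jar seated:** the jar's edges stayed at the same pixels in the side view before and after the lift.
- **Cap pose:** its underside is about 29 mm above the mouth and level to within 0.1°. It is within about 1 mm of where the jar was seated, going by the tool position.
- **Other things on the bench:** the last top view shows the bystanders in their places.

**Checks that disagreed:**
- **Starting cap angle:** I measured about 57° between cap and jar, but the sheet says 15 to 35°. I judged the release by the dots instead. The line ended 135 to 140° from the jar's x axis, near the dots, and the free lift agreed.
- **Mouth position:** the side camera puts the mouth about 1 pixel higher in the picture than computed. The cap showed 0.3 to 0.4 of a pixel in the same direction, so the relative offset is about 2 to 3 mm, roughly the calibration error. I did not correct for it.
- **Top camera:** the arm hid the jar and cap from above at the end, so centring was checked only by the side view and the tool pose.

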